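# Break loose and spin off the seized cap of a cement tin

## Task

The screw cap of the square cement tin in the bench holder has seized. Grip it, break it loose with a short hard twist anticlockwise and spin it off, letting it climb its thread under a light hand: do not lean on, drag or lift the tin, which must stay down in its holder. Set the cap down gently, right way up, wholly on the plywood board, and leave the other things on the bench where they are.

Things in the scene. Friction and masses are not known exactly. Their poses are not given: they have to be found in the camera images.
- cap: Round black plastic screw cap, 60 mm across, 30 mm high, 45 g, with fine upright ribs round its side. Origin at the centre of its lower edge, z up out of its top along the screw axis. It starts tight on the tin, its lower edge 8 mm above the tin's shoulder, so fingertips can grip its whole side from above. Right-hand thread: anticlockwise seen from above opens it, in two or more grasps.
- cap_grip (a point): Centre of the cap, 15 mm above its lower edge. Tight, a squeezed rubber seal jams the cap: turning takes about 0.5 to 1.2 N m (a 70 N grip holds it). After 0.4 to 1 rad the seal lets go and the cap turns almost freely. Level for the first 0.1 to 0.6 rad (it varies), it then climbs a coarse thread with half a mm of play: the hand must climb with it, by feel.
- tin: Square cement tin of thin bright metal with a paper label, 80 x 80 mm, 100 mm high, about 0.9 kg, a round shoulder and threaded neck in the middle of its top. Origin at the centre of its underside, z up, on the screw axis. It stands loose in the holder's sleeve, 0.6 mm of play all round, which keeps it from turning. With the cap tight, the cap's origin is 113 mm above the tin's.
- mouth (a point): Centre of the top of the tin's neck (49 mm across the thread), 130 mm above the tin's underside. After 2 to 2.5 rad in all from tight the three-start thread lets go and the cap lifts straight off with nothing but its own weight; pulled before that, it lifts the tin; turning on is harmless for another 1.5 rad. Clear of the neck means risen 27 mm or more from tight.
- holder: Dark steel bench holder, fixed: a square sleeve 88 mm wide, 67 mm high, on a foot of 96 x 136 mm with four screws. Origin at the centre of its underside, z up; inner floor 4.5 mm up. Rough handling shows as contact force between tin and holder: 9 N at rest from the weight; up to 60 N is allowed while the cap is tight, and up to 22 N once it has climbed 2.5 mm.
- sleeve_rim (a point): Centre of the sleeve's upper edge, 67 mm above the holder's underside. Of forces on the cap, those straight up or down count once between tin and holder, a sideways push about threefold, as the tin levers in the sleeve, and the hard twist adds 20 to 35 N. So once the cap is loose keep sideways forces at it under about 2.5 N and vertical ones under about 4 N, and regrip it softly.
- board: Plain plywood glue board lying flat, fixed, 110 x 110 mm, 12 mm thick. Origin at the centre of its underside, z up. The cap goes on its top, its centre within 25 mm of the middle.
- glue_tin: Bystander: small round open metal tin, 74 mm across, 72 mm high, origin at the centre of its underside.
- heel_block_1: Bystander: flat black rubber heel blank, D-shaped, 64 x 60 mm, 18 mm thick, origin at the centre of its underside.
Not all that is in view belongs to the job. There is more than one size of the tin; the one meant has the size given above.

How it is judged:
On the way, in this order (a step that is already met when the one before it is completed fails the run):
1. the cap has been broken loose and has climbed its thread by 3.5 mm, still on the neck (z of cap in the frame of tin above 0.1165 m and horizontal distance between cap and tin below 0.006 m), for 0.1 s.
2. the cap is clear above the neck (z of cap in the frame of tin above 0.14 m), for 0.1 s.
At the end, for the whole second after the job is handed in: the cap rests still and right way up on the board, its centre within 25 mm of the board's middle, and the tin stands fully down and upright in its holder (z of cap in the frame of board between 0.01 and 0.014 m and horizontal distance between cap and board below 0.025 m and angle between cap's own z axis and vertical below 0.1 rad and linear speed of cap below 0.01 m/s and z of tin in the frame of holder below 0.0055 m and angle between tin's own z axis and vertical below 0.03 rad); the robot touches nothing.
It fails at once if the tin is wrenched in its holder (over 60 N between them) (contact force between tin and holder above 60 N).
It fails at once if the loose, climbing cap is forced (over 22 N between tin and holder with the cap risen 2.5 mm or more on its thread) (z of cap in the frame of tin above 0.1155 m and contact force between tin and holder above 22 N).
It fails at once if the tin is pulled up in its holder by more than 1.5 mm (z of tin in the frame of holder above 0.006 m).
It fails at once if the cap is dropped or flung (let go and faster than 0.4 m/s) (contact force between the fingers and cap below 0.1 N and linear speed of cap above 0.4 m/s).
It fails at once if a bystander is shifted by more than 20 mm (distance of any of glue_tin, heel_block_1 from where it was at the start of the episode above 0.02 m).
It also fails if it takes over 59 s, if anything falls off the work surface, if the arm or the gripper's body presses on something with over 40 N, if the wrist force passes 120 N, or if a joint passes its speed limit or range.

## Robot

A 6-joint arm with a two-finger parallel gripper is mounted at the origin on the work surface; the furniture and walls round the work are solid. World frame = base frame: x ahead of the robot, y to its left, z up, the work surface at z = 0. Lengths are in m, angles in rad, forces in N, time in s.
With the tool pointing down it reaches from about 0.35 to 0.775 m from the base axis. Payload 5.5 kg.
Tool frame: the origin (TCP) lies midway between the tips of the shut fingers; the grasp point (between the pads) lies 19 mm behind it (env.hold_point_z is the distance from the TCP to the grasp point, in m); z points along the fingers, y is the line along which they close (so a half turn about z gives the same grasp; the last joint's range is limited). The gripper opens to 85 mm and grips with 20 to 120 N. Pads are 22 mm wide; open, the fingers measure 114 mm over their backs; the gripper's body (76 mm by 85 mm) begins 54 mm behind the grasp point. The pads swing forward as they close: fully open they stand 13 mm farther back than shut.
Start: joints at [-1.38, 0.313, 0.046, 1.304, 0, 1.431], TCP at [0.187, -0.544, 0.211] pointing down, gripper open.
Joint ranges: [-2.76, 2.76], [-0.86, 1.69], [-1.03, 1.26], [-2.2, 2.34], [-1.47, 1.5], [-3.14, 3.14]. Speed limits (rad/s): [2.57, 2.57, 3.14, 3.14, 3.14, 3.14].

## Interface

Orientations are given as a unit quaternion [w, x, y, z].
In Python, from workcell import env, read_camera gives the robot as it stands. The module is installed in compiled form; this text tells all that it offers.
- The arm moves only by the tool carry_out, never from a script. Its argument "moves" is a list of rows, each an object of numbers: "tx", "ty", "tz": the shift along the world's x, y, z in cm; "wx", "wy", "wz": the turn, a rotation vector about the world's x, y, z in rad; "claw": the closure, from -1 (fully open) to 1 (shut). A call has 1 to 8 rows; each row shifts and turns the commanded pose from where the row before left it; what a row does not reach is not made up. A row lasts 1/8 s, in which the tool goes at most 62.5 mm and 10.7 degrees, less where a joint would pass 70% of its speed; a pose out of reach is approached as far as the arm can. A call is refused whole if a number of a shift passes 6.25 or a number of a turn 0.188, either way. A call with a gripper value outside its range is refused whole. The fingers move at their own pace and stop on an object; "newtons" is the grip in N (left out, the last holds). Time passes only in rows, so rows that do not move let the fingers close. It gives the time, the measured TCP pose, the force, the opening and the grip force at its end, in the units of the state.
- env.get_state(): the state, without advancing time (a new reading comes with each control period).
- read_camera(name): name is "scene" or "top" or "wrist"; returns a dict with "image" (384x512x3 uint8, blue, green, red), "z_map" (384x512 float32, m along the optical axis (not along the pixel's ray), 0 where there is no reading), "fx", "fy", "cx", "cy" (pixels), "k1" (the pictures are not rectified: a ray, as slopes to the right and down, at radius r is drawn at 1 + k1 r^2 times it, then the intrinsics apply), "camera_from_world" (4x4, takes a point from world to camera coordinates); the wrist camera has in their place "hand_eye" (4x4, takes a point from camera to tool coordinates, whose origin is the TCP and whose axes are the flange's). Camera axes: x right, y down, z forward; pixel columns grow to the right and rows downward; lengths in m; the calibration is good to about 2 mm. A picture is of the moment at which its call begins: read the wrist's pose just before it.
- env.hand_in(): hands the job in; it is judged then, once.
The state is a dict: "clock": time; "joint_pos": joint angles; "qvel": joint speeds; "tau": joint torques, N m; "tcp_pos": TCP position; "orientation": TCP orientation; "wrist_force": force on the tool from outside, world axes, zero at the start; "ft_torque": the same for the moment, N m; "finger_gap": finger opening in m; "grip_force": force on a finger pad.
Only numpy, scipy, OpenCV 4.12 (cv2) and the standard library are available. Lean on these libraries where they do the work, as an engineer would, in place of code of your own. Each camera call takes 0.05 s, during which the arm holds its last target. There are 200 camera calls.

## Working session

There is one attempt and no reset: what is moved stays moved. The work goes in short steps, Python scripts to look and compute and a tool call to move; the robot and the scene stay as the last step left them, time stands still between calls to the robot, and variables do not carry over. Pictures are saved under pics/ and viewed, at most 10 in all, crops included, and the job is handed in when it is done.

Besides the shell and the picture viewer there is one more tool, called as name([rows], argument=value, ...), one row to a line, values as JSON. carry_out: Moves the arm, as the interface text tells. Its arguments: {"type":"object","properties":{"moves":{"type":"array","items":{"type":"object","properties":{"tx":{"type":"number"},"ty":{"type":"number"},"tz":{"type":"number"},"wx":{"type":"number"},"wy":{"type":"number"},"wz":{"type":"number"},"claw":{"type":"number"}}}},"newtons":{"type":"number"}},"required":["moves"]}

```bash
mkdir -p pics
cat > h.py <<'E'
import numpy as np,cv2
from workcell import env,read_camera
from scipy.spatial.transform import Rotation as R
def cloud(c,st=None):
    z=c["z_map"];H,W=z.shape
    K=np.array([[c["fx"],0,c["cx"]],[0,c["fy"],c["cy"]],[0,0,1.]])
    v,u=np.mgrid[:H,:W]
    p=cv2.undistortPoints(np.stack([u,v],-1).reshape(-1,1,2).astype(float),K,np.array([c["k1"],0,0,0.])).reshape(H,W,2)
    P=np.dstack([p*z[...,None],z])
    if st is None: T=np.linalg.inv(c["camera_from_world"])
    else:
        q=st["orientation"];T=np.eye(4);T[:3,:3]=R.from_quat([q[1],q[2],q[3],q[0]]).as_matrix();T[:3,3]=st["tcp_pos"];T=T@c["hand_eye"]
    X=P@T[:3,:3].T+T[:3,3];X[z==0]=np.nan
    return X
E
python3 - <<'E'
from h import *
s=env.get_state();print(s,env.hold_point_z)
for n in("top","scene"):
    c=read_camera(n);cv2.imwrite(f"pics/{n}.png",c["image"]);np.save(f"{n}.npy",cloud(c))
E
```

```text
{'clock': 0.0, 'joint_pos': array([-1.37958278e+00,  3.13975388e-01,  4.49887379e-02,  1.30359671e+00,
        1.92296074e-05,  1.43122971e+00]), 'qvel': array([ 5.65879351e-04,  8.85673633e-04, -5.10714584e-04,  4.01701089e-04,
        3.94325720e-05, -3.16990714e-04]), 'tau': array([-3.44273685e-04, -4.80621314e+01,  2.98535603e+01,  1.93235383e-02,
       -1.40115039e-04,  4.05018909e-06]), 'tcp_pos': array([ 0.18666028, -0.54328781,  0.20972712]), 'orientation': array([-8.93466398e-04,  9.86353816e-01,  1.64637029e-01, -1.34595237e-05]), 'wrist_force': array([-0.11716948,  0.76937771, -0.63327862]), 'ft_torque': array([-0.01594894, -0.06162024, -0.02191672]), 'grip_force': 0.0, 'finger_gap': 0.08514878101505678} 0.0187
```

View pics/top.png

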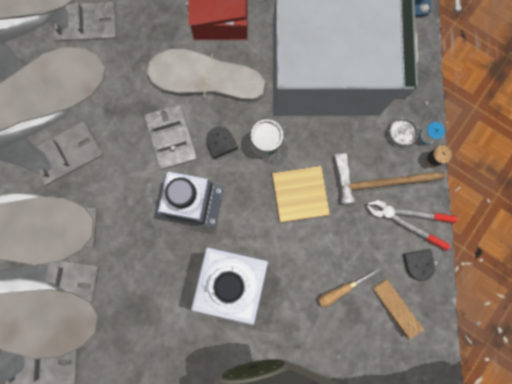

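View pics/scene.png

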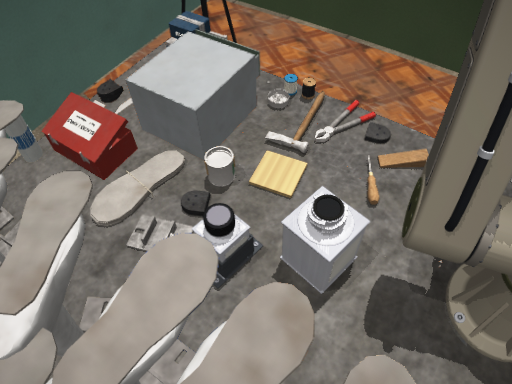

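Two things could be taken for the capped tin. One stands in the dark holder at top (181,192) / scene (219,219) with a cap. The other is larger, at top (229,287) / scene (327,210), open and without a holder. The first fits the description. The board is at top (301,193), the glue tin at (267,135) and the heel at (221,142). Next I'll measure and take one close crop.

```bash
cat > m.py <<'E'
from h import *
X=np.load("top.npy");S=np.load("scene.npy")
for n,(u,v) in dict(cap=(180,192),tintop=(202,182),big=(229,287),board=(301,193),glue=(267,135),heel=(221,142),bench=(240,200),foot=(213,205),box=(340,100),lasts=(60,85),last2=(50,235),plate=(170,135)).items(): print(n,X[v,u].round(4))
def top(P,zlo,zhi,c,r):
    Q=P.reshape(-1,3);Q=Q[np.isfinite(Q).all(1)]
    return Q[(Q[:,2]>zlo)&(Q[:,2]<zhi)&(np.hypot(*(Q[:,:2]-c).T)<r)]
c0=X[192,180,:2]; b0=X[193,301,:2]
for nm,P in(("top",X),("scene",S)):
    z=np.nanmedian(P[192,180,2]) if nm=="top" else np.nan
    Q=top(P,.13,.165,c0,.06);(e,r)=cv2.minEnclosingCircle(Q[:,:2].astype(np.float32));print(nm,"cap",e,r,len(Q),np.percentile(Q[:,2],[5,50,95]))
    Q=top(P,.095,.115,c0,.08);print("tin",cv2.minAreaRect(Q[:,:2].astype(np.float32)),len(Q),np.median(Q[:,2]))
    Q=top(P,.007,.018,b0,.09);print("board",cv2.minAreaRect(Q[:,:2].astype(np.float32)),len(Q),np.median(Q[:,2]))
I=np.hstack([cv2.resize(cv2.imread("pics/top.png")[150:240,130:250],(480,360),interpolation=3),cv2.resize(cv2.imread("pics/scene.png")[190:290,180:270],(320,360),interpolation=3)]);cv2.imwrite("pics/crop.png",I)
E
python3 m.py
```

```text
cap [0.5415 0.1846 0.1487]
tintop [0.5679 0.1481 0.1035]
big [0.3678 0.0891 0.191 ]
board [ 0.558  -0.0594  0.0143]
glue [0.6774 0.016  0.0553]
heel [0.6705 0.1161 0.0215]
bench [ 0.5446  0.0745 -0.0021]
foot [0.5327 0.1336 0.0052]
box [ 0.7364 -0.1312  0.1087]
lasts [0.6973 0.36   0.2868]
last2 [0.4542 0.3563 0.3013]
plate [0.6906 0.2314 0.0042]
top cap (0.5426870584487915, 0.184944286942482) 0.029724566265940666 769 [0.14265673 0.14783228 0.1502952 ]
tin ((0.5427466630935669, 0.1851116567850113), (0.08223558962345123, 0.0819627046585083), 79.16653442382812) 886 0.10473895744028039
board ((0.5602849721908569, -0.07598276436328888), (0.11002282798290253, 0.14470630884170532), 8.626823425292969) 2479 0.011513899801028904
scene cap (0.545266330242157, 0.18814368546009064) 0.029936479404568672 764 [0.13420061 0.14591166 0.14804118]
tin ((0.5453153848648071, 0.18731868267059326), (0.08228833228349686, 0.08206253498792648), 78.51815795898438) 737 0.10318792577230018
board ((0.5631377100944519, -0.07410281151533127), (0.11025160551071167, 0.14853136241436005), 8.529584884643555) 1626 0.009969394664689712
```

```bash
sleep 1
```

```text
(no output)
```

View pics/crop.png

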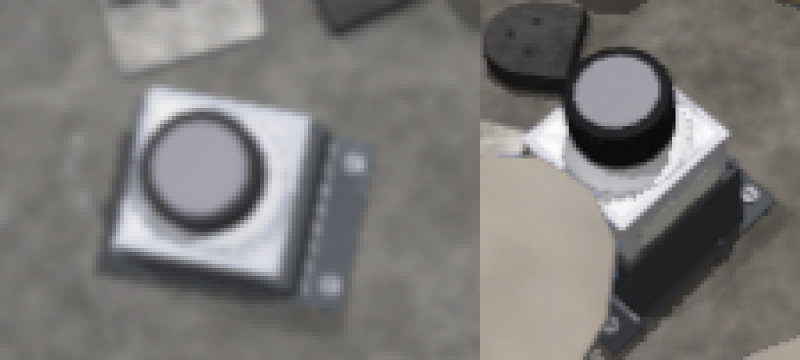

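The crop shows the black-ribbed cap on an 80 mm square tin (its top at z 0.1045) in the dark sleeve, which confirms the choice. Moving over it now.

carry_out([
  {"tx": 2.5, "ty": 5, "tz": 0.8, "wz": 0.03},
  {"tx": 2.5, "ty": 5, "tz": 0.8, "wz": 0.03},
  {"tx": 2.5, "ty": 5, "tz": 0.8, "wz": 0.03},
  {"tx": 2.5, "ty": 5, "tz": 0.8, "wz": 0.03},
  {"tx": 2.5, "ty": 5, "tz": 0.8, "wz": 0.03},
  {"tx": 2.5, "ty": 5, "tz": 0.8, "wz": 0.03},
  {"tx": 2.5, "ty": 5, "wz": 0.03},
  {"tx": 2.5, "ty": 5, "wz": 0.03},
])

```text
invalid input at $.moves[0]: expected keys tx, ty, tz, wx, wy, wz, claw
```

carry_out([
  {"tx": 2.5, "ty": 5.2, "wz": 0.03},
  {"tx": 2.5, "ty": 5.2, "wz": 0.03},
  {"tx": 2.5, "ty": 5.2, "wz": 0.03},
  {"tx": 2.5, "ty": 5.2, "wz": 0.03},
  {"tx": 2.5, "ty": 5.2, "wz": 0.03},
  {"tx": 2.0, "ty": 5, "wz": 0.03},
  {},
  {},
])

```text
invalid input at $.moves[0]: expected keys tx, ty, tz, wx, wy, wz, claw
```

Run:
```python
from h import *
s=env.get_state();c=read_camera("wrist");cv2.imwrite("pics/w1.png",c["image"]);X=cloud(c,s);np.save("w1.npy",X)
for k in("clock","joint_pos","tcp_pos","orientation","wrist_force","ft_torque"):print(k,s[k])
Q=X.reshape(-1,3);Q=Q[np.isfinite(Q).all(1)]
for lo,hi in((.135,.16),(.143,.16),(.095,.112)):
    q=Q[(Q[:,2]>lo)&(Q[:,2]<hi)&(np.hypot(Q[:,0]-.544,Q[:,1]-.186)<.07)]
    if len(q)>9:print(lo,len(q),cv2.minEnclosingCircle(q[:,:2].astype(np.float32)),cv2.minAreaRect(q[:,:2].astype(np.float32)),np.median(q[:,2]))
q=s["orientation"];print(R.from_quat([q[1],q[2],q[3],q[0]]).as_matrix().round(4))
```

```text
clock 0.1
joint_pos [-1.37956761e+00  3.13920753e-01  4.51013903e-02  1.30360181e+00
  7.11156685e-06  1.43118796e+00]
tcp_pos [ 0.18667556 -0.54334179  0.20980426]
orientation [-8.12243212e-04  9.86349198e-01  1.64665116e-01 -1.74118313e-05]
wrist_force [0.85776443 0.14585567 0.63248489]
ft_torque [ 0.02420014 -0.01730228  0.0149518 ]
[[ 9.458e-01  3.248e-01 -3.000e-04]
 [ 3.248e-01 -9.458e-01  1.600e-03]
 [ 2.000e-04 -1.600e-03 -1.000e+00]]
```

carry_out([
  {"tx": 2.5, "ty": 5, "tz": 0.8, "wx": 0, "wy": 0, "wz": 0.03, "claw": -1},
  {"tx": 2.5, "ty": 5, "tz": 0.8, "wx": 0, "wy": 0, "wz": 0.03, "claw": -1},
  {"tx": 2.5, "ty": 5, "tz": 0.8, "wx": 0, "wy": 0, "wz": 0.03, "claw": -1},
  {"tx": 2.5, "ty": 5, "tz": 0.8, "wx": 0, "wy": 0, "wz": 0.03, "claw": -1},
  {"tx": 2.5, "ty": 5, "tz": 0.8, "wx": 0, "wy": 0, "wz": 0.03, "claw": -1},
  {"tx": 2.5, "ty": 5, "tz": 0.8, "wx": 0, "wy": 0, "wz": 0.03, "claw": -1},
  {"tx": 2.5, "ty": 5, "tz": 0, "wx": 0, "wy": 0, "wz": 0.03, "claw": -1},
  {"tx": 2.5, "ty": 5, "tz": 0, "wx": 0, "wy": 0, "wz": 0.03, "claw": -1},
])

```text
clock: 1.15
tcp_pos: [0.3873, -0.1422, 0.2588]
orientation: [0.0, 0.959, 0.282, 0.0]
wrist_force: [1.5, 0.6, -0.4]
finger_gap: 0.0852
grip_force: 0.0
```

carry_out([
  {"tx": 2.5, "ty": 5.2, "tz": 0, "wx": 0, "wy": 0, "wz": 0.03, "claw": -1},
  {"tx": 2.5, "ty": 5.2, "tz": 0, "wx": 0, "wy": 0, "wz": 0.03, "claw": -1},
  {"tx": 2.5, "ty": 5.2, "tz": 0, "wx": 0, "wy": 0, "wz": 0.03, "claw": -1},
  {"tx": 2.5, "ty": 5.2, "tz": 0, "wx": 0, "wy": 0, "wz": 0.03, "claw": -1},
  {"tx": 2.5, "ty": 5.2, "tz": 0, "wx": 0, "wy": 0, "wz": 0.03, "claw": -1},
  {"tx": 2, "ty": 5, "tz": 0, "wx": 0, "wy": 0, "wz": 0.03, "claw": -1},
  {"tx": 0, "ty": 0, "tz": 0, "wx": 0, "wy": 0, "wz": 0, "claw": -1},
  {"tx": 0, "ty": 0, "tz": 0, "wx": 0, "wy": 0, "wz": 0, "claw": -1},
])

```text
clock: 2.15
tcp_pos: [0.5313, 0.1662, 0.2581]
orientation: [0.0, 0.93, 0.367, -0.001]
wrist_force: [-0.1, 0.7, 0.1]
finger_gap: 0.0854
grip_force: 0.0
```

```bash
cat > w.py <<'E'
from h import *
import sys
s=env.get_state();c=read_camera("wrist");cv2.imwrite(f"pics/{sys.argv[1]}.png",c["image"]);X=cloud(c,s);np.save("w1.npy",X)
for k in("clock","joint_pos","tcp_pos","orientation","wrist_force","ft_torque"):print(k,s[k])
Q=X.reshape(-1,3);Q=Q[np.isfinite(Q).all(1)]
for lo,hi in((.135,.16),(.143,.16),(.095,.112)):
    q=Q[(Q[:,2]>lo)&(Q[:,2]<hi)&(np.hypot(Q[:,0]-.544,Q[:,1]-.186)<.07)]
    if len(q)>9:print(lo,len(q),cv2.minEnclosingCircle(q[:,:2].astype(np.float32)),cv2.minAreaRect(q[:,:2].astype(np.float32)),np.median(q[:,2]))
q=s["orientation"];print(R.from_quat([q[1],q[2],q[3],q[0]]).as_matrix().round(4))
E
python3 w.py w1
```

```text
clock 2.15
joint_pos [ 1.59148014e-01  2.70388862e-01  1.03040283e-01  1.40486321e+00
 -4.05269008e-04  2.54928646e+00]
tcp_pos [0.53126282 0.16616277 0.25807532]
orientation [ 4.58163963e-05  9.30240753e-01  3.66949041e-01 -7.34740949e-04]
wrist_force [-0.13191748  0.67240327  0.13274268]
ft_torque [-0.05993505  0.0282934   0.03149915]
0.135 3839 ((0.5453742146492004, 0.18522600829601288), 0.029843898490071297) ((0.5452947020530701, 0.1850714087486267), (0.05829216539859772, 0.05873001366853714), 49.63319396972656) 0.14825773228913774
0.143 3745 ((0.545451819896698, 0.18508729338645935), 0.029736991971731186) ((0.5450775027275085, 0.18505136668682098), (0.05814186856150627, 0.05828416720032692), 48.5373649597168) 0.14828032557979526
0.095 3413 ((0.5457870960235596, 0.1852147877216339), 0.05685843899846077) ((0.5451613068580627, 0.18500971794128418), (0.08197624981403351, 0.08240102976560593), 79.317626953125) 0.10486010278573155
[[ 7.307e-01  6.827e-01 -1.300e-03]
 [ 6.827e-01 -7.307e-01 -6.000e-04]
 [-1.400e-03 -5.000e-04 -1.000e+00]]
```

carry_out([
  {"tx": 1.4, "ty": 1.9, "tz": -2, "wx": 0.0, "wy": -0.001, "wz": 0, "claw": -1},
  {"tx": 0, "ty": 0, "tz": -3, "wx": 0, "wy": 0, "wz": 0, "claw": -1},
  {"tx": 0, "ty": 0, "tz": 0, "wx": 0, "wy": 0, "wz": 0, "claw": -1},
  {"tx": 0, "ty": 0, "tz": 0, "wx": 0, "wy": 0, "wz": 0, "claw": -1},
])

```text
clock: 2.7
tcp_pos: [0.5459, 0.1842, 0.2099]
orientation: [0.0, 0.931, 0.366, 0.001]
wrist_force: [0.5, 0.8, -0.1]
finger_gap: 0.0853
grip_force: 0.0
```

```bash
python3 w.py w2
```

```text
clock 2.7
joint_pos [ 1.86288539e-01  3.13886807e-01  4.52292937e-02  1.30013659e+00
 -3.43623001e-04  2.57866151e+00]
tcp_pos [0.54591474 0.18418693 0.20987631]
orientation [3.56191573e-04 9.30650039e-01 3.65909105e-01 9.51244696e-04]
wrist_force [ 0.54328429  0.78084495 -0.08220915]
ft_torque [-0.00094158  0.02020162  0.00702967]
0.135 5105 ((0.5455056428909302, 0.18525472283363342), 0.029867522418498993) ((0.5461076498031616, 0.18521827459335327), (0.05765830725431442, 0.058960769325494766), 0.21340690553188324) 0.14825386757297004
0.143 4897 ((0.5454785227775574, 0.18523626029491425), 0.029843976721167564) ((0.545706033706665, 0.18561692535877228), (0.05810876190662384, 0.058169037103652954), 17.304407119750977) 0.14828959884458623
0.095 4080 ((0.5461302995681763, 0.18484540283679962), 0.05697636678814888) ((0.5453261733055115, 0.18526500463485718), (0.08203046768903732, 0.08248402178287506), 78.89456176757812) 0.10487750413824176
[[ 0.7322  0.6811  0.002 ]
 [ 0.6811 -0.7322  0.    ]
 [ 0.0015  0.0014 -1.    ]]
```

carry_out([
  {"tx": 0, "ty": 0, "tz": 0, "wx": 0, "wy": 0, "wz": 0.18, "claw": -1},
  {"tx": 0, "ty": 0, "tz": 0, "wx": 0, "wy": 0, "wz": 0.18, "claw": -1},
  {"tx": 0, "ty": 0, "tz": 0, "wx": 0, "wy": 0, "wz": 0.18, "claw": -1},
  {"tx": 0, "ty": 0, "tz": 0, "wx": 0, "wy": 0, "wz": 0.18, "claw": -1},
  {"tx": 0, "ty": 0, "tz": 0, "wx": 0, "wy": 0, "wz": 0.18, "claw": -1},
  {"tx": 0, "ty": 0, "tz": 0, "wx": 0, "wy": 0, "wz": 0.18, "claw": -1},
  {"tx": 0, "ty": 0, "tz": 0, "wx": 0, "wy": 0, "wz": 0.18, "claw": -1},
  {"tx": 0, "ty": 0, "tz": 0, "wx": 0, "wy": 0, "wz": 0.18, "claw": -1},
])

```text
clock: 3.75
tcp_pos: [0.5465, 0.1849, 0.2105]
orientation: [0.001, 0.455, 0.89, 0.001]
wrist_force: [-0.1, 1.4, 1.4]
finger_gap: 0.0853
grip_force: 0.0
```

carry_out([
  {"tx": 0, "ty": 0, "tz": 0, "wx": 0, "wy": 0, "wz": 0.18, "claw": -1},
  {"tx": 0, "ty": 0, "tz": 0, "wx": 0, "wy": 0, "wz": 0.18, "claw": -1},
  {"tx": 0, "ty": 0, "tz": 0, "wx": 0, "wy": 0, "wz": 0.18, "claw": -1},
  {"tx": 0, "ty": 0, "tz": 0, "wx": 0, "wy": 0, "wz": 0.18, "claw": -1},
  {"tx": 0, "ty": 0, "tz": 0, "wx": 0, "wy": 0, "wz": 0.18, "claw": -1},
  {"tx": 0, "ty": 0, "tz": 0, "wx": 0, "wy": 0, "wz": 0.18, "claw": -1},
  {"tx": 0, "ty": 0, "tz": 0, "wx": 0, "wy": 0, "wz": 0, "claw": -1},
  {"tx": 0, "ty": 0, "tz": 0, "wx": 0, "wy": 0, "wz": 0, "claw": -1},
])

```text
clock: 4.75
tcp_pos: [0.5461, 0.185, 0.2095]
orientation: [0.0, -0.063, 0.998, 0.0]
wrist_force: [-0.7, -0.2, 0.5]
finger_gap: 0.0853
grip_force: 0.0
```

```bash
python3 w.py w3
```

```text
clock 4.75
joint_pos [1.86972761e-01 3.15898196e-01 4.71716401e-02 1.30133329e+00
 8.16627962e-04 6.10501362e-02]
tcp_pos [0.54611627 0.18500133 0.20952432]
orientation [ 3.14904890e-04 -6.29198635e-02  9.98018431e-01  4.50727126e-04]
wrist_force [-0.67789085 -0.24198232  0.45462453]
ft_torque [ 0.00262605 -0.07537918  0.01484422]
0.135 5143 ((0.5448399186134338, 0.1847711205482483), 0.029782218858599663) ((0.5439937114715576, 0.18471606075763702), (0.05774073302745819, 0.05798402801156044), 49.280311584472656) 0.1483245666835656
0.143 4938 ((0.5448238849639893, 0.18472595512866974), 0.029830142855644226) ((0.5440648198127747, 0.18466338515281677), (0.05772772058844566, 0.057807497680187225), 49.280311584472656) 0.14835852739891203
0.095 4191 ((0.5448949337005615, 0.1849953532218933), 0.057472292333841324) ((0.5448853373527527, 0.18479232490062714), (0.08231578022241592, 0.08218925446271896), 79.15435791015625) 0.10492764130924748
[[-9.921e-01 -1.256e-01  6.000e-04]
 [-1.256e-01  9.921e-01  9.000e-04]
 [-7.000e-04  9.000e-04 -1.000e+00]]
```

carry_out([
  {"tx": -0.1, "ty": 0, "tz": 0, "wx": 0, "wy": 0, "wz": -0.18, "claw": -1},
  {"tx": 0, "ty": 0, "tz": 0, "wx": 0, "wy": 0, "wz": -0.18, "claw": -1},
  {"tx": 0, "ty": 0, "tz": 0, "wx": 0, "wy": 0, "wz": -0.18, "claw": -1},
  {"tx": 0, "ty": 0, "tz": 0, "wx": 0, "wy": 0, "wz": -0.18, "claw": -1},
  {"tx": 0, "ty": 0, "tz": 0, "wx": 0, "wy": 0, "wz": -0.18, "claw": -1},
  {"tx": 0, "ty": 0, "tz": 0, "wx": 0, "wy": 0, "wz": -0.18, "claw": -1},
  {"tx": 0, "ty": 0, "tz": 0, "wx": 0, "wy": 0, "wz": -0.18, "claw": -1},
  {"tx": 0, "ty": 0, "tz": 0, "wx": 0, "wy": 0, "wz": -0.18, "claw": -1},
])

```text
clock: 5.8
tcp_pos: [0.5448, 0.1851, 0.2088]
orientation: [0.0, 0.613, 0.79, 0.001]
wrist_force: [-0.4, 0.2, -0.7]
finger_gap: 0.0855
grip_force: 0.0
```

carry_out([
  {"tx": 0, "ty": 0, "tz": -1.5, "wx": 0, "wy": 0, "wz": -0.18, "claw": -1},
  {"tx": 0, "ty": 0, "tz": -1.5, "wx": 0, "wy": 0, "wz": -0.18, "claw": -1},
  {"tx": 0, "ty": 0, "tz": -1, "wx": 0, "wy": 0, "wz": -0.18, "claw": -1},
  {"tx": 0, "ty": 0, "tz": 0, "wx": 0, "wy": 0, "wz": -0.18, "claw": -1},
  {"tx": 0, "ty": 0, "tz": 0, "wx": 0, "wy": 0, "wz": -0.18, "claw": -1},
  {"tx": 0, "ty": 0, "tz": 0, "wx": 0, "wy": 0, "wz": -0.18, "claw": -1},
  {"tx": 0, "ty": 0, "tz": 0, "wx": 0, "wy": 0, "wz": -0.18, "claw": -1},
  {"tx": 0, "ty": 0, "tz": 0, "wx": 0, "wy": 0, "wz": 0, "claw": -1},
])

```text
clock: 6.8
tcp_pos: [0.5448, 0.1851, 0.1688]
orientation: [0.0, 0.959, 0.282, 0.001]
wrist_force: [0.0, -0.2, 0.1]
finger_gap: 0.085
grip_force: 0.0
```

```bash
python3 w.py w4
```

```text
clock 6.8
joint_pos [ 1.88301367e-01  3.27685441e-01 -3.65727577e-02  1.20536981e+00
 -4.64092595e-04  2.75851151e+00]
tcp_pos [0.5448389  0.18511188 0.16877592]
orientation [2.87748126e-04 9.59466921e-01 2.81820568e-01 5.58829341e-04]
wrist_force [ 0.00131459 -0.22472981  0.10717597]
ft_torque [-0.03272544  0.00980879 -0.02631585]
0.135 7170 ((0.5456150770187378, 0.18525207042694092), 0.02981426566839218) ((0.5462173819541931, 0.18569937348365784), (0.05788033455610275, 0.05783476680517197), 86.96942138671875) 0.14827551974051734
0.143 6834 ((0.5455904006958008, 0.1852618008852005), 0.029752714559435844) ((0.5461154580116272, 0.18570476770401), (0.05788033455610275, 0.057630643248558044), 86.96942138671875) 0.1483154678991167
0.095 5363 ((0.545270562171936, 0.18506433069705963), 0.056978560984134674) ((0.5454487800598145, 0.18497300148010254), (0.08234357088804245, 0.08207064121961594), 79.0304946899414) 0.10491844185549284
[[ 8.412e-01  5.408e-01  1.200e-03]
 [ 5.408e-01 -8.412e-01 -2.000e-04]
 [ 9.000e-04  9.000e-04 -1.000e+00]]
```

View pics/w4.png

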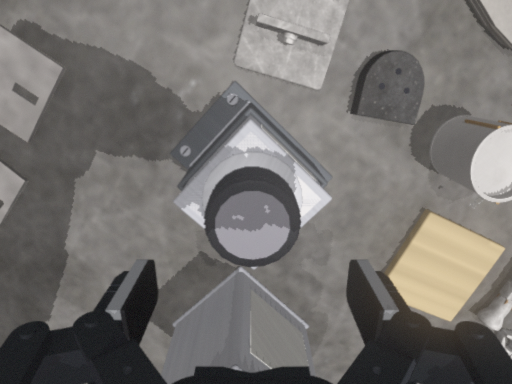

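The wrist picture shows the cap at (253,215), midway between the fingers at (135,295) and (370,295). Now I'll lower and close softly.

carry_out([
  {"tx": 0.03, "ty": 0, "tz": -2, "wx": 0, "wy": 0, "wz": 0, "claw": -1},
  {"tx": 0, "ty": 0, "tz": -2, "wx": 0, "wy": 0, "wz": 0, "claw": -1},
  {"tx": 0, "ty": 0, "tz": -1, "wx": 0, "wy": 0, "wz": 0, "claw": -1},
  {"tx": 0, "ty": 0, "tz": -0.6, "wx": 0, "wy": 0, "wz": 0, "claw": -1},
  {"tx": 0, "ty": 0, "tz": 0, "wx": 0, "wy": 0, "wz": 0, "claw": -0.7},
  {"tx": 0, "ty": 0, "tz": 0, "wx": 0, "wy": 0, "wz": 0, "claw": -0.5},
], newtons=20)

```text
clock: 7.6
tcp_pos: [0.5455, 0.1852, 0.1133]
orientation: [0.0, 0.96, 0.282, 0.001]
wrist_force: [-0.7, -0.2, -0.5]
finger_gap: 0.0644
grip_force: 0.0
```

carry_out([
  {"tx": 0, "ty": 0, "tz": 0, "wx": 0, "wy": 0, "wz": 0, "claw": -0.45},
  {"tx": 0, "ty": 0, "tz": 0, "wx": 0, "wy": 0, "wz": 0, "claw": -0.4},
  {"tx": 0, "ty": 0, "tz": 0, "wx": 0, "wy": 0, "wz": 0, "claw": -0.3},
  {"tx": 0, "ty": 0, "tz": 0, "wx": 0, "wy": 0, "wz": 0, "claw": -0.3},
], newtons=20)

```text
clock: 8.1
tcp_pos: [0.5453, 0.1851, 0.1132]
orientation: [0.0, 0.96, 0.282, 0.001]
wrist_force: [-1.3, -0.6, 4.6]
finger_gap: 0.0569
grip_force: 21.1
```

carry_out([
  {"tx": 0, "ty": 0, "tz": 0, "wx": 0, "wy": 0, "wz": 0, "claw": 0},
  {"tx": 0, "ty": 0, "tz": 0, "wx": 0, "wy": 0, "wz": 0, "claw": 0},
], newtons=80)

```text
clock: 8.35
tcp_pos: [0.5455, 0.1852, 0.1138]
orientation: [0.0, 0.96, 0.282, 0.001]
wrist_force: [-3.4, -0.8, 8.0]
finger_gap: 0.0549
grip_force: 82.5
```

```bash
cat > s.py <<'E'
from h import *
s=env.get_state();q=s["orientation"];M=R.from_quat([q[1],q[2],q[3],q[0]]).as_matrix()
print(s["clock"],"p",(s["tcp_pos"]*1e3).round(2),"F",s["wrist_force"].round(2),"T",s["ft_torque"].round(3),"g",s["finger_gap"].round(4),s["grip_force"].round(1),"q6",s["joint_pos"][5].round(3),"yaw",np.arctan2(M[1,0],M[0,0]).round(3),"tilt",M[:2,2].round(4))
E
python3 s.py
```

```text
Traceback (most recent call last):
  File "s.py", line 3, in <module>
    print(s["clock"],"p",(s["tcp_pos"]*1e3).round(2),"F",s["wrist_force"].round(2),"T",s["ft_torque"].round(3),"g",s["finger_gap"].round(4),s["grip_force"].round(1),"q6",s["joint_pos"][5].round(3),"yaw",np.arctan2(M[1,0],M[0,0]).round(3),"tilt",M[:2,2].round(4))
                                                                                                                   ^^^^^^^^^^^^^^^^^^^^^
AttributeError: 'float' object has no attribute 'round'
```

carry_out([
  {"tx": 0, "ty": 0, "tz": 0, "wx": 0, "wy": 0, "wz": 0.1, "claw": 0},
  {"tx": 0, "ty": 0, "tz": 0, "wx": 0, "wy": 0, "wz": 0.1, "claw": 0},
], newtons=80)

```text
clock: 8.6
tcp_pos: [0.5455, 0.1853, 0.1138]
orientation: [0.0, 0.926, 0.377, 0.001]
wrist_force: [-2.3, 0.0, 8.1]
finger_gap: 0.0546
grip_force: 82.6
```

```bash
python3 s.py
```

```text
Traceback (most recent call last):
  File "s.py", line 3, in <module>
    print(s["clock"],"p",(s["tcp_pos"]*1e3).round(2),"F",s["wrist_force"].round(2),"T",s["ft_torque"].round(3),"g",s["finger_gap"].round(4),s["grip_force"].round(1),"q6",s["joint_pos"][5].round(3),"yaw",np.arctan2(M[1,0],M[0,0]).round(3),"tilt",M[:2,2].round(4))
                                                                                                                   ^^^^^^^^^^^^^^^^^^^^^
AttributeError: 'float' object has no attribute 'round'
```

carry_out([
  {"tx": 0.01, "ty": 0, "tz": 0.05, "wx": 0, "wy": 0, "wz": 0, "claw": 0},
])

```text
clock: 8.72
tcp_pos: [0.5457, 0.1853, 0.1139]
orientation: [0.0, 0.926, 0.376, 0.001]
wrist_force: [-0.4, -0.4, 3.1]
finger_gap: 0.055
grip_force: 83.4
```

```bash
sed -i 's/s\["finger_gap"\].round(4),s\["grip_force"\].round(1)/round(s["finger_gap"],4),round(s["grip_force"],1)/' s.py; python3 s.py
```

```text
8.725 p [545.65 185.34 113.9 ] F [-0.42 -0.37  3.11] T [-0.043  0.05   0.256] g 0.055 83.4 q6 2.558 yaw 0.772 tilt [0.0025 0.0004]
```

carry_out([
  {"tx": 0, "ty": 0, "tz": 0.02, "wx": 0, "wy": 0, "wz": 0.12, "claw": 0},
  {"tx": 0, "ty": 0, "tz": 0, "wx": 0, "wy": 0, "wz": 0.12, "claw": 0},
])

```text
clock: 8.98
tcp_pos: [0.5455, 0.1854, 0.1139]
orientation: [-0.0, 0.875, 0.485, 0.001]
wrist_force: [-1.5, 1.7, 5.4]
finger_gap: 0.0546
grip_force: 83.4
```

```bash
python3 s.py;python3 w.py w5|grep ^0.1
```

```text
8.975 p [545.51 185.43 113.89] F [-1.47  1.73  5.35] T [ 0.268  0.193 -0.815] g 0.0546 83.4 q6 2.317 yaw 1.012 tilt [0.002  0.0012]
0.135 13883 ((0.5492149591445923, 0.1909552365541458), 0.041366610676050186) ((0.5497097969055176, 0.18658125400543213), (0.0657544732093811, 0.05967637524008751), 5.2812066078186035) 0.1483574953649928
0.143 13060 ((0.5492149591445923, 0.1909552365541458), 0.041366610676050186) ((0.5497097969055176, 0.18658125400543213), (0.0657544732093811, 0.05967637524008751), 5.2812066078186035) 0.148413639953567
```

carry_out([
  {"tx": 0, "ty": 0, "tz": 0.03, "wx": 0, "wy": 0, "wz": 0.1, "claw": 0},
  {"tx": 0, "ty": 0, "tz": 0.02, "wx": 0, "wy": 0, "wz": 0.1, "claw": 0},
])

```text
clock: 9.28
tcp_pos: [0.5455, 0.1855, 0.1141]
orientation: [-0.0, 0.822, 0.569, 0.001]
wrist_force: [-0.1, 1.4, 2.2]
finger_gap: 0.055
grip_force: 83.5
```

```bash
python3 s.py
```

```text
9.275 p [545.5  185.52 114.12] F [-0.12  1.4   2.17] T [ 0.251 -0.04  -0.45 ] g 0.055 83.5 q6 2.118 yaw 1.211 tilt [0.0018 0.0013]
```

carry_out([
  {"tx": 0, "ty": -0.01, "tz": 0.02, "wx": 0, "wy": 0, "wz": 0.1, "claw": 0},
  {"tx": 0, "ty": 0, "tz": 0, "wx": 0, "wy": 0, "wz": 0.08, "claw": 0},
])

```text
clock: 9.52
tcp_pos: [0.5456, 0.1854, 0.1144]
orientation: [0.0, 0.767, 0.641, 0.001]
wrist_force: [-0.6, 0.4, 5.5]
finger_gap: 0.0547
grip_force: 83.7
```

```bash
python3 s.py
```

```text
9.525 p [545.56 185.39 114.4 ] F [-0.65  0.42  5.52] T [ 0.122  0.119 -0.11 ] g 0.0547 83.7 q6 1.938 yaw 1.392 tilt [0.0018 0.0013]
```

carry_out([
  {"tx": 0, "ty": 0, "tz": 0.04, "wx": 0, "wy": 0, "wz": 0, "claw": 0},
  {"tx": 0, "ty": 0, "tz": 0.02, "wx": 0, "wy": 0, "wz": 0.08, "claw": 0},
  {"tx": 0, "ty": 0, "tz": 0, "wx": 0, "wy": 0, "wz": 0, "claw": 0},
])

```text
clock: 9.9
tcp_pos: [0.5452, 0.185, 0.1145]
orientation: [0.0, 0.742, 0.67, 0.001]
wrist_force: [-0.1, 0.9, 2.2]
finger_gap: 0.0549
grip_force: 83.7
```

```bash
python3 s.py
```

```text
9.9 p [545.24 185.01 114.52] F [-0.13  0.89  2.21] T [ 0.058 -0.058  0.033] g 0.0549 83.7 q6 1.861 yaw 1.468 tilt [0.0009 0.0006]
```

carry_out([
  {"tx": 0, "ty": 0, "tz": 0.03, "wx": 0, "wy": 0, "wz": 0.08, "claw": 0},
  {"tx": 0, "ty": 0, "tz": 0.03, "wx": 0, "wy": 0, "wz": 0.08, "claw": 0},
  {"tx": 0, "ty": 0, "tz": 0, "wx": 0, "wy": 0, "wz": 0, "claw": 0},
])

```text
clock: 10.28
tcp_pos: [0.5449, 0.1849, 0.1149]
orientation: [-0.0, 0.687, 0.727, 0.0]
wrist_force: [-0.0, 0.4, 1.6]
finger_gap: 0.055
grip_force: 83.8
```

```bash
python3 s.py
```

```text
10.275 p [544.91 184.91 114.93] F [-0.01  0.39  1.59] T [-0.039  0.053 -0.012] g 0.055 83.8 q6 1.701 yaw 1.628 tilt [0.0001 0.0005]
```

carry_out([
  {"tx": 0, "ty": 0, "tz": 0.03, "wx": 0, "wy": 0, "wz": 0.08, "claw": 0},
  {"tx": 0, "ty": 0, "tz": 0.03, "wx": 0, "wy": 0, "wz": 0.08, "claw": 0},
  {"tx": 0, "ty": 0, "tz": 0, "wx": 0, "wy": 0, "wz": 0, "claw": 0},
])

```text
clock: 10.65
tcp_pos: [0.5451, 0.185, 0.1158]
orientation: [-0.0, 0.626, 0.779, 0.0]
wrist_force: [-0.7, -0.6, 2.8]
finger_gap: 0.0549
grip_force: 83.8
```

```bash
python3 s.py
```

```text
10.65 p [545.09 184.98 115.8 ] F [-0.7  -0.59  2.76] T [-0.033  0.092  0.018] g 0.0549 83.8 q6 1.541 yaw 1.788 tilt [0.0005 0.0008]
```

carry_out([
  {"tx": 0, "ty": 0, "tz": 0.04, "wx": 0, "wy": 0, "wz": 0.08, "claw": 0},
  {"tx": 0, "ty": 0, "tz": 0.04, "wx": 0, "wy": 0, "wz": 0.08, "claw": 0},
  {"tx": 0, "ty": 0, "tz": 0, "wx": 0, "wy": 0, "wz": 0, "claw": 0},
])

```text
clock: 11.02
tcp_pos: [0.5451, 0.185, 0.1166]
orientation: [-0.0, 0.562, 0.827, 0.0]
wrist_force: [-0.2, 0.7, 2.5]
finger_gap: 0.0548
grip_force: 83.8
```

```bash
python3 s.py
```

```text
11.025 p [545.11 184.98 116.64] F [-0.17  0.66  2.46] T [-0.062  0.117  0.067] g 0.0548 83.8 q6 1.381 yaw 1.947 tilt [0.0004 0.0008]
```

carry_out([
  {"tx": 0, "ty": 0, "tz": 0.04, "wx": 0, "wy": 0, "wz": 0.08, "claw": 0},
  {"tx": 0, "ty": 0, "tz": 0.04, "wx": 0, "wy": 0, "wz": 0.08, "claw": 0},
  {"tx": 0, "ty": 0, "tz": 0, "wx": 0, "wy": 0, "wz": 0, "claw": 0},
])

```text
clock: 11.4
tcp_pos: [0.5452, 0.185, 0.1175]
orientation: [-0.0, 0.494, 0.869, 0.001]
wrist_force: [-0.1, 0.3, 3.2]
finger_gap: 0.0549
grip_force: 83.8
```

```bash
python3 s.py
```

```text
11.4 p [545.22 184.98 117.53] F [-0.12  0.28  3.17] T [-0.007  0.101  0.031] g 0.0549 83.8 q6 1.221 yaw 2.107 tilt [0.0005 0.0009]
```

carry_out([
  {"tx": 0, "ty": 0, "tz": 0.05, "wx": 0, "wy": 0, "wz": 0.08, "claw": 0},
  {"tx": 0, "ty": 0, "tz": 0.05, "wx": 0, "wy": 0, "wz": 0.08, "claw": 0},
  {"tx": 0, "ty": 0, "tz": 0, "wx": 0, "wy": 0, "wz": 0, "claw": 0},
])

```text
clock: 11.78
tcp_pos: [0.5451, 0.185, 0.1185]
orientation: [-0.0, 0.423, 0.906, 0.0]
wrist_force: [-0.7, -0.5, 3.4]
finger_gap: 0.0547
grip_force: 83.8
```

```bash
python3 s.py
```

```text
11.775 p [545.15 184.97 118.45] F [-0.67 -0.49  3.37] T [-0.075  0.217  0.032] g 0.0547 83.8 q6 1.061 yaw 2.267 tilt [0.0002 0.0009]
```

carry_out([
  {"tx": 0, "ty": 0, "tz": 0.06, "wx": 0, "wy": 0, "wz": 0.08, "claw": 0},
  {"tx": 0, "ty": 0, "tz": 0.05, "wx": 0, "wy": 0, "wz": 0.08, "claw": 0},
  {"tx": 0, "ty": 0, "tz": 0, "wx": 0, "wy": 0, "wz": 0, "claw": 0},
])

```text
clock: 12.15
tcp_pos: [0.545, 0.185, 0.1191]
orientation: [-0.0, 0.35, 0.937, 0.0]
wrist_force: [0.8, -0.7, 1.1]
finger_gap: 0.055
grip_force: 84.0
```

```bash
python3 s.py
```

```text
12.15 p [545.04 184.97 119.12] F [ 0.81 -0.67  1.06] T [-0.021 -0.057  0.039] g 0.055 84.0 q6 0.901 yaw 2.427 tilt [-0.0005  0.0009]
```

carry_out([
  {"tx": 0, "ty": 0, "tz": 0.04, "wx": 0, "wy": 0, "wz": 0.08, "claw": 0},
  {"tx": 0, "ty": 0, "tz": 0.05, "wx": 0, "wy": 0, "wz": 0.08, "claw": 0},
  {"tx": 0, "ty": 0, "tz": 0, "wx": 0, "wy": 0, "wz": 0, "claw": 0},
])

```text
clock: 12.52
tcp_pos: [0.5449, 0.185, 0.1199]
orientation: [-0.001, 0.274, 0.962, 0.0]
wrist_force: [0.6, 0.3, 0.2]
finger_gap: 0.0546
grip_force: 84.1
```

```bash
python3 s.py
```

```text
12.525 p [544.89 184.97 119.94] F [0.58 0.31 0.2 ] T [-0.033  0.035  0.027] g 0.0546 84.1 q6 0.742 yaw 2.587 tilt [-0.001   0.0009]
```

carry_out([
  {"tx": 0, "ty": 0, "tz": 0.03, "wx": 0, "wy": 0, "wz": 0.08, "claw": 0},
  {"tx": 0, "ty": 0, "tz": 0.03, "wx": 0, "wy": 0, "wz": 0.08, "claw": 0},
  {"tx": 0, "ty": 0, "tz": 0, "wx": 0, "wy": 0, "wz": 0, "claw": 0},
])

```text
clock: 12.9
tcp_pos: [0.545, 0.185, 0.1207]
orientation: [-0.0, 0.196, 0.981, 0.0]
wrist_force: [0.8, -0.5, -0.9]
finger_gap: 0.0549
grip_force: 84.1
```

```bash
python3 s.py
```

```text
12.9 p [545.01 184.98 120.74] F [ 0.81 -0.53 -0.88] T [-0.002  0.023 -0.034] g 0.0549 84.1 q6 0.582 yaw 2.747 tilt [-0.0008  0.0009]
```

carry_out([
  {"tx": 0, "ty": 0, "tz": 0.02, "wx": 0, "wy": 0, "wz": 0.08, "claw": 0},
  {"tx": 0, "ty": 0, "tz": 0.02, "wx": 0, "wy": 0, "wz": 0.08, "claw": 0},
  {"tx": 0, "ty": 0, "tz": 0.01, "wx": 0, "wy": 0, "wz": 0.08, "claw": 0},
])

```text
clock: 13.28
tcp_pos: [0.5451, 0.185, 0.1213]
orientation: [-0.0, 0.076, 0.997, 0.0]
wrist_force: [-0.6, -0.4, 0.5]
finger_gap: 0.0549
grip_force: 84.1
```

```bash
python3 s.py
```

```text
13.275 p [545.05 185.02 121.33] F [-0.64 -0.43  0.46] T [-0.005  0.013  0.051] g 0.0549 84.1 q6 0.339 yaw 2.99 tilt [-0.0009  0.0008]
```

carry_out([
  {"tx": 0, "ty": 0, "tz": 0.02, "wx": 0, "wy": 0, "wz": 0.1, "claw": 0},
  {"tx": 0, "ty": 0, "tz": 0.01, "wx": 0, "wy": 0, "wz": 0.1, "claw": 0},
  {"tx": 0, "ty": 0, "tz": 0.01, "wx": 0, "wy": 0, "wz": 0.1, "claw": 0},
  {"tx": 0, "ty": 0, "tz": 0, "wx": 0, "wy": 0, "wz": 0.1, "claw": 0},
])

```text
clock: 13.78
tcp_pos: [0.5451, 0.185, 0.1217]
orientation: [-0.001, -0.124, 0.992, 0.0]
wrist_force: [0.4, -0.6, -0.1]
finger_gap: 0.0548
grip_force: 84.1
```

```bash
python3 s.py
```

```text
13.775 p [545.07 185.01 121.74] F [ 0.37 -0.62 -0.09] T [ 0.072  0.049 -0.001] g 0.0548 84.1 q6 -0.061 yaw -2.893 tilt [-0.0011  0.0005]
```

carry_out([
  {"tx": 0, "ty": 0, "tz": 0.03, "wx": 0, "wy": 0, "wz": 0.1, "claw": 0},
  {"tx": 0, "ty": 0, "tz": 0.05, "wx": 0, "wy": 0, "wz": 0.1, "claw": 0},
  {"tx": 0, "ty": 0, "tz": 0.05, "wx": 0, "wy": 0, "wz": 0.1, "claw": 0},
  {"tx": 0, "ty": 0, "tz": 0, "wx": 0, "wy": 0, "wz": 0, "claw": 0},
])

```text
clock: 14.28
tcp_pos: [0.5451, 0.185, 0.1231]
orientation: [-0.001, -0.269, 0.963, 0.0]
wrist_force: [-0.2, 0.6, -0.6]
finger_gap: 0.0545
grip_force: 84.1
```

```bash
python3 s.py
```

```text
14.275 p [545.1 185.  123.1] F [-0.17  0.57 -0.62] T [0.027 0.003 0.015] g 0.0545 84.1 q6 -0.358 yaw -2.596 tilt [-0.0012  0.0003]
```

Free: only the cap's weight is on the tool. I'll lift gently straight up.

carry_out([
  {"tx": 0, "ty": 0, "tz": 0.1, "wx": 0, "wy": 0, "wz": 0, "claw": 0},
  {"tx": 0, "ty": 0, "tz": 0.1, "wx": 0, "wy": 0, "wz": 0, "claw": 0},
  {"tx": 0, "ty": 0, "tz": 0.1, "wx": 0, "wy": 0, "wz": 0, "claw": 0},
])

```text
clock: 14.65
tcp_pos: [0.5452, 0.185, 0.1263]
orientation: [-0.0, -0.271, 0.963, 0.0]
wrist_force: [0.0, 0.3, -0.5]
finger_gap: 0.0546
grip_force: 84.1
```

carry_out([
  {"tx": 0, "ty": 0, "tz": 0.3, "wx": 0, "wy": 0, "wz": 0, "claw": 0},
  {"tx": 0, "ty": 0, "tz": 0.4, "wx": 0, "wy": 0, "wz": 0, "claw": 0},
  {"tx": 0, "ty": 0, "tz": 0.5, "wx": 0, "wy": 0, "wz": 0, "claw": 0},
  {"tx": 0, "ty": 0, "tz": 1, "wx": 0, "wy": 0, "wz": 0, "claw": 0},
  {"tx": 0, "ty": 0, "tz": 1.5, "wx": 0, "wy": 0, "wz": 0, "claw": 0},
  {"tx": 0, "ty": 0, "tz": 2, "wx": 0, "wy": 0, "wz": 0, "claw": 0},
  {"tx": 0, "ty": 0, "tz": 2, "wx": 0, "wy": 0, "wz": 0, "claw": 0},
  {"tx": 0, "ty": 0, "tz": 0, "wx": 0, "wy": 0, "wz": 0, "claw": 0},
])

```text
clock: 15.65
tcp_pos: [0.5466, 0.1853, 0.2058]
orientation: [0.002, -0.271, 0.963, 0.0]
wrist_force: [-0.2, 0.3, -0.3]
finger_gap: 0.0547
grip_force: 84.1
```

```bash
python3 s.py
python3 - <<'E'
from h import *
for n in("top","scene"):
    c=read_camera(n);cv2.imwrite(f"pics/{n}2.png",c["image"]);X=cloud(c);hsv=cv2.cvtColor(c["image"],cv2.COLOR_BGR2HSV)
    m=(hsv[...,0]>12)&(hsv[...,0]<32)&(hsv[...,1]>70)&(abs(X[...,2]-.012)<.012)&(np.hypot(X[...,0]-.56,X[...,1]+.06)<.1)
    m=cv2.morphologyEx(m.astype(np.uint8),cv2.MORPH_OPEN,np.ones((5,5)));k=cv2.connectedComponentsWithStats(m);i=1+k[2][1:,4].argmax()
    q=X[k[1]==i];print(n,len(q),cv2.minAreaRect(q[:,:2].astype(np.float32)),np.median(q[:,2]))
E
```

```text
15.65 p [546.61 185.32 205.82] F [-0.16  0.26 -0.3 ] T [-0.01  -0.03  -0.028] g 0.0547 84.1 q6 -0.362 yaw -2.592 tilt [0.0035 0.0011]
top 2466 ((0.558405339717865, -0.05882039666175842), (0.11208578944206238, 0.11011961102485657), 8.393240928649902) 0.01147763859611406
scene 1665 ((0.5608925223350525, -0.0596354678273201), (0.11082983762025833, 0.12031076848506927), 8.919442176818848) 0.009747262721726213
```

carry_out([
  {"tx": 0.2, "ty": -2.4, "tz": 0, "wx": 0, "wy": 0, "wz": 0, "claw": 0},
  {"tx": 0.3, "ty": -5, "tz": 0, "wx": 0, "wy": 0, "wz": 0, "claw": 0},
  {"tx": 0.3, "ty": -5, "tz": 0, "wx": 0, "wy": 0, "wz": 0, "claw": 0},
  {"tx": 0.3, "ty": -5, "tz": 0, "wx": 0, "wy": 0, "wz": 0, "claw": 0},
  {"tx": 0.3, "ty": -5, "tz": 0, "wx": 0, "wy": 0, "wz": 0, "claw": 0},
  {"tx": 0.1, "ty": -2, "tz": -2, "wx": 0, "wy": 0, "wz": 0, "claw": 0},
  {"tx": 0, "ty": 0, "tz": -4, "wx": 0, "wy": 0, "wz": 0, "claw": 0},
  {"tx": 0, "ty": 0, "tz": -4, "wx": 0, "wy": 0, "wz": 0, "claw": 0},
])

```text
clock: 16.75
tcp_pos: [0.5596, -0.0595, 0.1014]
orientation: [-0.001, -0.271, 0.963, 0.0]
wrist_force: [0.4, -0.2, -0.0]
finger_gap: 0.0546
grip_force: 84.2
```

carry_out([
  {"tx": 0, "ty": 0, "tz": -3, "wx": 0, "wy": 0, "wz": 0, "claw": 0},
  {"tx": 0, "ty": 0, "tz": -2, "wx": 0, "wy": 0, "wz": 0, "claw": 0},
  {"tx": 0, "ty": 0, "tz": -1.5, "wx": 0, "wy": 0, "wz": 0, "claw": 0},
  {"tx": 0, "ty": 0, "tz": -1, "wx": 0, "wy": 0, "wz": 0, "claw": 0},
  {"tx": 0, "ty": 0, "tz": 0, "wx": 0, "wy": 0, "wz": 0, "claw": 0},
])

```text
clock: 17.38
tcp_pos: [0.5597, -0.0589, 0.0276]
orientation: [-0.001, -0.271, 0.963, 0.001]
wrist_force: [0.2, -1.0, -0.5]
finger_gap: 0.0551
grip_force: 84.2
```

```bash
python3 s.py
python3 - <<'E'
from h import *
I=np.hstack([cv2.resize(read_camera(n)["image"],(400,300)) for n in("scene","wrist")]);cv2.imwrite("pics/p.png",I)
E
```

```text
17.375 p [559.7  -58.87  27.63] F [ 0.17 -1.01 -0.46] T [-0.014 -0.034 -0.041] g 0.0551 84.2 q6 -0.797 yaw -2.592 tilt [-0.0022  0.0006]
```

View pics/p.png

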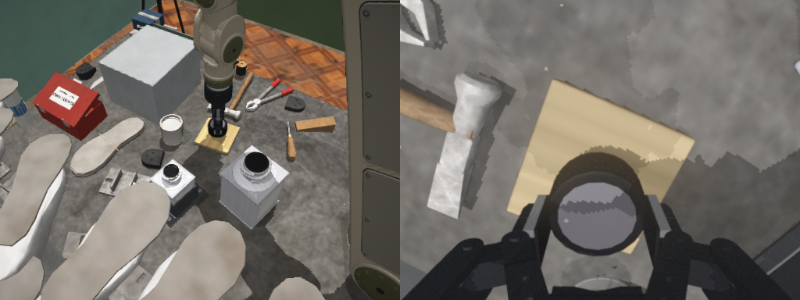

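The picture shows the cap level in the fingers over the board (wrist half, (597,213)) and the tin still in its holder (scene half, (172,178)). Now I'll lower it by feel.

carry_out([
  {"tx": 0, "ty": 0, "tz": -0.8, "wx": 0, "wy": 0, "wz": 0, "claw": 0},
  {"tx": 0, "ty": 0, "tz": -0.6, "wx": 0, "wy": 0, "wz": 0, "claw": 0},
  {"tx": 0, "ty": 0, "tz": -0.2, "wx": 0, "wy": 0, "wz": 0, "claw": 0},
  {"tx": 0, "ty": 0, "tz": 0, "wx": 0, "wy": 0, "wz": 0, "claw": 0},
])

```text
clock: 17.98
tcp_pos: [0.5599, -0.0589, 0.012]
orientation: [-0.001, -0.271, 0.963, 0.0]
wrist_force: [0.6, 1.1, -1.2]
finger_gap: 0.0547
grip_force: 84.2
```

carry_out([
  {"tx": 0, "ty": 0, "tz": -0.1, "wx": 0, "wy": 0, "wz": 0, "claw": 0},
  {"tx": 0, "ty": 0, "tz": -0.1, "wx": 0, "wy": 0, "wz": 0, "claw": 0},
  {"tx": 0, "ty": 0, "tz": 0, "wx": 0, "wy": 0, "wz": 0, "claw": 0},
])

```text
clock: 18.35
tcp_pos: [0.5602, -0.059, 0.0102]
orientation: [-0.0, -0.271, 0.963, 0.0]
wrist_force: [-1.0, 0.8, -0.8]
finger_gap: 0.0545
grip_force: 84.2
```

carry_out([
  {"tx": 0, "ty": 0, "tz": -0.1, "wx": 0, "wy": 0, "wz": 0, "claw": 0},
  {"tx": 0, "ty": 0, "tz": 0, "wx": 0, "wy": 0, "wz": 0, "claw": 0},
])

```text
clock: 18.6
tcp_pos: [0.5601, -0.059, 0.0092]
orientation: [-0.0, -0.271, 0.963, 0.0]
wrist_force: [0.6, 1.0, -1.4]
finger_gap: 0.0548
grip_force: 84.2
```

carry_out([
  {"tx": 0, "ty": 0, "tz": -0.1, "wx": 0, "wy": 0, "wz": 0, "claw": 0},
  {"tx": 0, "ty": 0, "tz": 0, "wx": 0, "wy": 0, "wz": 0, "claw": 0},
])

```text
clock: 18.85
tcp_pos: [0.5601, -0.059, 0.0081]
orientation: [-0.001, -0.271, 0.963, 0.0]
wrist_force: [-0.5, 1.0, 0.1]
finger_gap: 0.0547
grip_force: 84.2
```

carry_out([
  {"tx": 0, "ty": 0, "tz": -0.1, "wx": 0, "wy": 0, "wz": 0, "claw": 0},
  {"tx": 0, "ty": 0, "tz": 0, "wx": 0, "wy": 0, "wz": 0, "claw": 0},
])

```text
clock: 19.1
tcp_pos: [0.5602, -0.059, 0.0078]
orientation: [-0.0, -0.271, 0.963, 0.0]
wrist_force: [-3.0, -0.2, 4.6]
finger_gap: 0.0549
grip_force: 84.6
```

Contact. I'll ease the grip, then open slowly.

carry_out([
  {"tx": 0, "ty": 0, "tz": 0, "wx": 0, "wy": 0, "wz": 0, "claw": -0.2},
  {"tx": 0, "ty": 0, "tz": 0, "wx": 0, "wy": 0, "wz": 0, "claw": -0.3},
  {"tx": 0, "ty": 0, "tz": 0, "wx": 0, "wy": 0, "wz": 0, "claw": -0.4},
  {"tx": 0, "ty": 0, "tz": 0, "wx": 0, "wy": 0, "wz": 0, "claw": -0.5},
  {"tx": 0, "ty": 0, "tz": 0, "wx": 0, "wy": 0, "wz": 0, "claw": -0.7},
  {"tx": 0, "ty": 0, "tz": 0, "wx": 0, "wy": 0, "wz": 0, "claw": -0.9},
  {"tx": 0, "ty": 0, "tz": 0, "wx": 0, "wy": 0, "wz": 0, "claw": -1},
  {"tx": 0, "ty": 0, "tz": 0, "wx": 0, "wy": 0, "wz": 0, "claw": -1},
], newtons=20)

```text
clock: 20.1
tcp_pos: [0.5602, -0.059, 0.0072]
orientation: [-0.0, -0.271, 0.963, 0.0]
wrist_force: [0.2, -0.9, 0.9]
finger_gap: 0.0858
grip_force: 0.0
```

carry_out([
  {"tx": 0, "ty": 0, "tz": 0.5, "wx": 0, "wy": 0, "wz": 0, "claw": -1},
  {"tx": 0, "ty": 0, "tz": 1, "wx": 0, "wy": 0, "wz": 0, "claw": -1},
  {"tx": 0, "ty": 0, "tz": 2, "wx": 0, "wy": 0, "wz": 0, "claw": -1},
  {"tx": 0, "ty": 0, "tz": 3, "wx": 0, "wy": 0, "wz": 0, "claw": -1},
  {"tx": 0, "ty": 0, "tz": 4, "wx": 0, "wy": 0, "wz": 0, "claw": -1},
  {"tx": 0, "ty": 0, "tz": 4, "wx": 0, "wy": 0, "wz": 0, "claw": -1},
  {"tx": 0, "ty": 0, "tz": 0, "wx": 0, "wy": 0, "wz": 0, "claw": -1},
  {"tx": 0, "ty": 0, "tz": 0, "wx": 0, "wy": 0, "wz": 0, "claw": -1},
])

```text
clock: 21.1
tcp_pos: [0.5601, -0.059, 0.1525]
orientation: [-0.0, -0.271, 0.963, 0.0]
wrist_force: [0.3, 0.1, 0.3]
finger_gap: 0.0854
grip_force: 0.0
```

```bash
python3 s.py
python3 - <<'E'
from h import *
s=env.get_state();w=read_camera("wrist");X=cloud(w,s);Q=X.reshape(-1,3);Q=Q[np.isfinite(Q).all(1)]
q=Q[(abs(Q[:,2]-.043)<.012)&(np.hypot(Q[:,0]-.56,Q[:,1]+.059)<.05)]
print(cv2.minEnclosingCircle(q[:,:2].astype(np.float32)),np.percentile(q[:,2],[5,50,95]))
c=read_camera("scene");X=cloud(c).reshape(-1,3);X=X[np.isfinite(X).all(1)]
q=X[(abs(X[:,2]-.103)<.006)&(np.hypot(X[:,0]-.545,X[:,1]-.187)<.06)];print("tin",np.median(q[:,2]))
cv2.imwrite("pics/f.png",np.hstack([cv2.resize(i["image"],(400,300)) for i in(c,w)]))
E
```

```text
21.1 p [560.09 -58.96 152.49] F [0.29 0.07 0.29] T [ 0.004 -0.002 -0.01 ] g 0.0854 0.0 q6 -0.797 yaw -2.592 tilt [-0.0005  0.0001]
((0.5610337257385254, -0.05922136828303337), 0.029887007549405098) [0.03898646 0.04219806 0.0433593 ]
tin 0.10365514964451733
```

View pics/f.png

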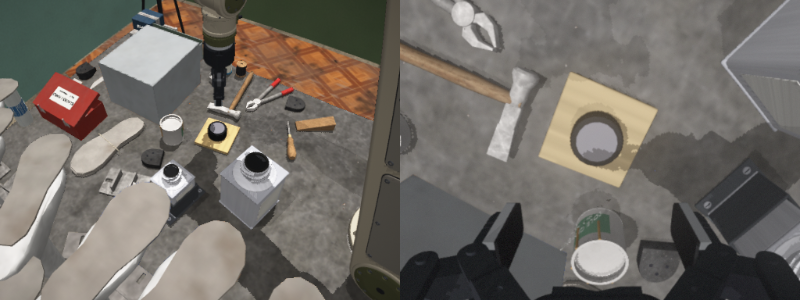

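The cap sits flat in the middle of the board (wrist half, (598,140)), the tin is down in its holder (scene half, (172,178)), and the gripper is clear.

```bash
python3 -c "
from workcell import env
print(env.hand_in())"
```

```text
the job is handed in; nothing more can be done
None
```

The cap is off the tin and resting right way up near the middle of the board, the tin is still down in its holder, and the job is handed in at about 21 s of the 59 s allowed (no verdict came back).

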